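Sweep the spilled candies into the candy tray

ROBOT

A 6-joint arm with a two-finger parallel gripper is mounted at the origin on the work surface. World frame = base frame: x ahead of the robot, y to its left, z up, the work surface at z = 0. Lengths are in m, angles in rad, forces in N, time in s.
With the tool pointing down it reaches from about 0.3 to 0.875 m from the base axis. Payload 6.4 kg.
Tool frame: the origin (TCP) lies at the very end of the fingers, on their centre line; the grasp point (between the pads) lies 19 mm behind it; z points along the fingers, y is the direction in which the jaws open and shut (so a half turn about z gives the same grasp; the last joint's range is limited). The gripper opens to 88 mm and grips with 3 to 60 N. Pads are 18 mm wide; open, the fingers measure 123 mm over their backs; the gripper's body (75 mm by 187 mm) begins 45 mm behind the grasp point.
Start: joints at [-1.493, 0.181, 1.607, -0, 1.354, -0.206], TCP at [0.161, -0.552, 0.239] pointing down, gripper open.
Joint ranges: [-2.99, 2.99], [-0.89, 2.07], [0.3, 2.58], [-1.14, 4.28], [0, 2.63], [-3.12, 3.12]. Speed limits (rad/s): [2.57, 2.57, 3.01, 3.14, 3.14, 3.14].

INTERFACE

Orientations are given as a rotation vector (axis times angle).
In Python, from plant import observe, snapshot, close_job gives the robot as it stands. The module is installed in compiled form; this text tells all that it offers.
- The arm moves only by the tool servo_tool, never from a script. Its arguments are lists of equal length, an entry for each row: "offset": the shift along the tool's x, y, z in units of 25 mm (1.0 is 25 mm), a list of three; "roll": the turn about the tool's z in degrees. A call has 1 to 5 rows; each row is the pose to reach, as a shift and turn from the pose measured when the call began, along the tool's axes at that moment; what a row does not reach only later rows make up. A row lasts 1/10 s, in which the tool goes at most 50 mm and 8.59 degrees, less where a joint would pass 70% of its speed; a pose out of reach is approached as far as the arm can. A call with a gripper value outside its range is refused whole. "fingers" is the opening in per cent of the stroke, from 0 (shut) to 100 (fully open), set as the call begins (left out, the last holds). The fingers move at their own pace and stop on an object; "grip_force" is the grip in N (left out, the last holds). Time passes only in rows, so rows that repeat a pose let the fingers close. It gives the time, the measured TCP pose, the force and the opening at its end, in the units of the state.
- observe(): the state, without advancing time (a new reading comes with each control period).
- snapshot(name): name is "side" or "top" or "wrist"; returns a dict with "image" (420x560x3 uint8, red, green, blue), "K" (3x3 intrinsics, pixels), "extrinsics" (4x4, takes a point from camera to world coordinates). Camera axes: x right, y down, z forward; pixel columns grow to the right and rows downward; lengths in m; the calibration is good to about 2 mm. The wrist camera is an equidistant fisheye: a pixel r from the principal point sees the ray r / f radians off the axis. A picture is of the moment at which its call begins. There is no depth.
- close_job(): hands the job in, once; it reports no verdict.
The state is a dict: "t": time; "joint_positions": joint angles; "joint_vel": joint speeds; "tau": joint torques, N m; "tcp_pos": TCP position; "eef_rot": TCP orientation; "contact_force": force on the tool from outside, world axes, zero at the start; "moment": the same for the moment, N m; "grip_width": finger opening in m.
Only numpy, scipy, OpenCV 4.12 (cv2) and the standard library are available. Lean on these libraries where they do the work, as an engineer would, in place of code of your own. Each camera call takes 0.05 s, during which the arm holds its last target.

TASK

Two round red-and-white peppermint candies have spilled on the worktop: with the closed fingertips, gently sweep both across the worktop through the open side of the round yellow candy tray, until they lie fully on the tray's floor. Slide them only, never pick them up or squeeze them, and leave the blue dishwasher tablet, the glass teacup, the orange spatula and the kettle where they are. Finish with the hand clear of everything.

Things in the scene. Friction and masses are not known exactly. Their poses are not given: they have to be found in the camera images.
- tray: Round yellow candy tray, 222 mm wide, stuck to the worktop. Origin: centre of its underside, z up. Upright rim 22 mm high, 6 mm thick, inner radius 105 mm, missing within 55 degrees either side of the tray's own -y: an open side about 170 mm wide, the rim ends 62 mm from the centre in -y. The floor, a disc of 110 mm radius, is level with the worktop (under 1 mm, no step).
- candy_a_center (a point): Centre of the first peppermint candy: a hard round disc, red with a white swirl on top, 34 mm in diameter, 16 mm high; this point is 8 mm above its underside. About 15 g, loose on the worktop, slides easily and can slip off to one side of the fingers while it is pushed.
- candy_b_center (a point): Centre of the second peppermint candy, the same as the first.
- tablet_center (a point): Centre of a loose dishwasher tablet, blue above and white below, 34 x 26 x 15.5 mm (high), about 20 g, lying in line with the candies. Leave it.
- teacup: Loose glass teacup, 80 mm across the rim, 65 mm high, standing beyond the work. Origin at the centre of its underside.
- spatula: Loose orange silicone spatula, 260 mm long, lying flat on the worktop to the right of the candies (-y side), roughly along world x, which is also its own x, handle towards the robot. Origin near the middle of its length, at the underside. Leave it.
- kettle: Steel electric kettle with black lid and handle, lid latched shut, 156 mm across the foot, 210 mm high, handle to its own -y reaching 125 mm from the axis. Origin at the centre of its underside. Leave it.

How it is judged:
By the outcome, as a careful person would: the job done as asked, in the order asked, and still so for the second after the job is handed in, with the robot touching nothing.
It also fails if it takes over 48 s, if anything falls off the work surface, if the arm or the gripper's body presses on something with over 40 N, if the wrist force passes 120 N, or if a joint passes its speed limit or range.

## Working session

There is one attempt and no reset: what is moved stays moved. The work goes in short steps, Python scripts to look and compute and a tool call to move; the robot and the scene stay as the last step left them, time stands still between calls to the robot, and variables do not carry over. Pictures are saved under pics/ and viewed, and the job is handed in when it is done.

Besides the shell and the picture viewer there is one more tool, called after ">>>" as name([rows], argument=value, ...), one row to a line, values as JSON. servo_tool: Moves the arm, as the interface text tells. Its arguments: {"type":"object","properties":{"offset":{"type":"array","items":{"type":"array","items":{"type":"number"}}},"roll":{"type":"array","items":{"type":"number"}},"fingers":{"type":"number"},"grip_force":{"type":"number"}},"required":["offset","roll"]}

```bash
mkdir -p pics
python3 - <<'E'
from plant import observe, snapshot
import cv2,numpy as np,pickle
s=observe();print({k:np.round(v,3) for k,v in s.items()})
for n in("top","side","wrist"):
    d=snapshot(n);cv2.imwrite(f"pics/{n}0.png",d["image"][:,:,::-1]);pickle.dump(d,open(f"pics/{n}0.pkl","wb"))
    print(n,np.round(d["K"],1).tolist(),np.round(d["extrinsics"],3).tolist())
E
```

```text
{'t': np.float64(0.0), 'joint_positions': array([-1.493,  0.182,  1.608, -0.   ,  1.354, -0.206]), 'joint_vel': array([-0.   , -0.001, -0.001,  0.001, -0.001, -0.001]), 'tau': array([-1.0000e-03, -4.3387e+01, -3.4185e+01,  7.0000e-02,  3.9000e-02,
       -0.0000e+00]), 'tcp_pos': array([ 0.161, -0.551,  0.238]), 'eef_rot': array([-3.108, -0.444, -0.   ]), 'contact_force': array([-0.106, -0.146,  0.139]), 'moment': array([ 0.052, -0.017, -0.021]), 'grip_width': np.float64(0.088)}
top [[496.4, 0.0, 279.2], [0.0, 496.4, 219.7], [0.0, 0.0, 1.0]] [[-0.097, -0.974, 0.205, 0.38], [-0.995, 0.094, -0.021, -0.107], [0.001, -0.206, -0.978, 1.111], [0.0, 0.0, 0.0, 1.0]]
side [[418.6, 0.0, 282.1], [0.0, 418.6, 208.6], [0.0, 0.0, 1.0]] [[-0.99, -0.07, 0.124, 0.49], [-0.14, 0.621, -0.771, 0.574], [-0.023, -0.781, -0.625, 0.613], [0.0, 0.0, 0.0, 1.0]]
wrist [[325.2, 0.0, 280.9], [0.0, 325.2, 207.4], [0.0, 0.0, 1.0]] [[0.281, -0.927, -0.249, 0.223], [-0.96, -0.272, -0.07, -0.532], [-0.003, 0.258, -0.966, 0.384], [0.0, 0.0, 0.0, 1.0]]
```

View pics/top0.png

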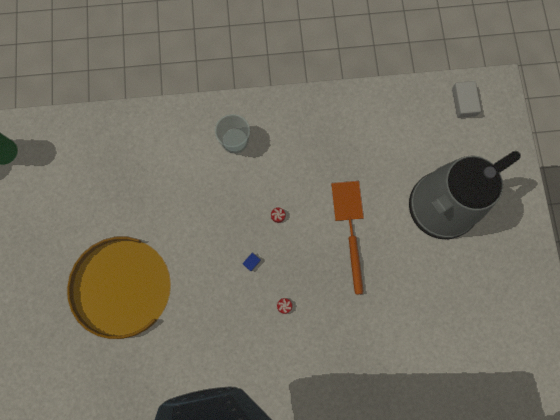

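View pics/side0.png

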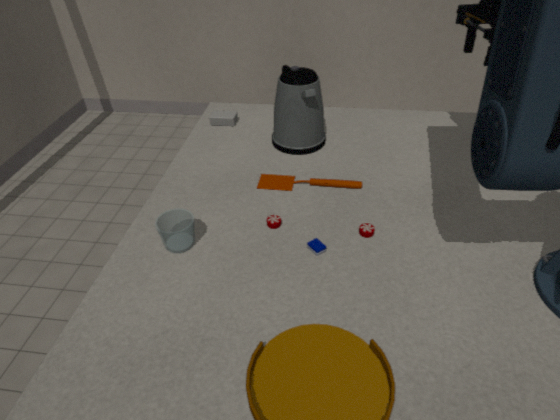

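The top view shows candies at about (278,215) and (285,306), with the tablet at (252,262) between them. The tray is around (120,287) with its open side to the right, the spatula is at x≈350, the cup at (234,135), and the kettle at upper right.

```bash
cat > h.py <<'E'
import cv2,numpy as np,pickle
from plant import observe,snapshot
def ray(d,px,z):
    K=d["K"];T=d["extrinsics"];v=T[:3,:3]@np.linalg.inv(K)@np.array([px[0],px[1],1.]);o=T[:3,3]
    return o+v*(z-o[2])/v[2]
def proj(d,p):
    T=np.linalg.inv(d["extrinsics"]);q=d["K"]@(T[:3,:3]@np.asarray(p)+T[:3,3]);return q[:2]/q[2]
def blobs(d,name,zmid,minA=20):
    h=cv2.cvtColor(d["image"],cv2.COLOR_RGB2HSV);H,S,V=h[...,0],h[...,1],h[...,2]
    m={"red":((H<5)|(H>170))&(S>120)&(V>60),"blue":(H>105)&(H<130)&(S>150)&(V>60),"yellow":(H>15)&(H<30)&(S>150)&(V>50),"orange":(H>=5)&(H<14)&(S>180)&(V>100)}[name].astype(np.uint8)*255
    m=cv2.morphologyEx(m,cv2.MORPH_CLOSE,cv2.getStructuringElement(cv2.MORPH_ELLIPSE,(7,7)))
    cs,_=cv2.findContours(m,cv2.RETR_EXTERNAL,cv2.CHAIN_APPROX_NONE);out=[]
    for c in cs:
        if cv2.contourArea(c)<minA: continue
        M=cv2.moments(c);px=(M["m10"]/M["m00"],M["m01"]/M["m00"]);out.append((px,ray(d,px,zmid),cv2.contourArea(c),c))
    return out
def look(tag,names=("top","side")):
    for n in names:
        d=snapshot(n);cv2.imwrite(f"pics/{tag}{n}.png",d["image"][:,:,::-1])
        for col,z in(("red",.009),("blue",.009)):
            for b in blobs(d,col,z): print(n,col,np.round(b[0],1),np.round(b[1],4),b[2])
    s=observe();print(np.round(s["t"],2),np.round(s["tcp_pos"],4),np.round(s["eef_rot"],3),np.round(s["contact_force"],1))
E
python3 - <<'E'
from h import *
for n in("top","side"):
    d=pickle.load(open(f"pics/{n}0.pkl","rb"))
    for col,z in(("red",.010),("blue",.010),("yellow",0),("orange",.005)):
        for b in blobs(d,col,z):
            w=np.array([ray(d,p[0],z)[:2] for p in b[3]])
            print(n,col,np.round(b[0],1),np.round(b[1],4),b[2],"ext",np.round(w.min(0),3),np.round(w.max(0),3), "rect",np.round(cv2.minAreaRect(w.astype(np.float32)*1000),1) if 0 else [np.round(q,0) for q in cv2.minAreaRect((w*1000).astype(np.float32))])
d=pickle.load(open("pics/top0.pkl","rb"))
# rim ends: bottom-ish corner in image
im=cv2.resize(d["image"][225:350,55:185,::-1],None,fx=4.5,fy=4.5,interpolation=cv2.INTER_CUBIC);cv2.imwrite("pics/tray.png",im)
E
```

```text
top red [284.1 305.5] [ 0.4195 -0.1229  0.01  ] 147.5 ext [ 0.405 -0.138] [ 0.434 -0.107] rect [array([ 420., -123.]), array([31., 28.]), np.float64(84.0)]
top red [277.5 214.7] [ 0.6234 -0.1279  0.01  ] 135.5 ext [ 0.608 -0.143] [ 0.639 -0.113] rect [array([ 624., -128.]), array([30., 30.]), np.float64(84.0)]
top blue [251.  261.5] [ 0.5227 -0.059   0.01  ] 121.5 ext [ 0.506 -0.077] [ 0.54  -0.043] rect [array([523., -59.]), array([22., 31.]), np.float64(44.0)]
top yellow [118.2 287.6] [0.4946 0.2403 0.    ] 7995.0 ext [0.385 0.127] [0.61  0.352] rect [array([497., 240.]), array([226., 223.]), np.float64(42.0)]
top orange [348.9 218. ] [ 0.6012 -0.2893  0.005 ] 1281.5 ext [ 0.431 -0.321] [ 0.686 -0.258] rect [array([ 558., -289.]), array([ 62., 255.]), np.float64(89.0)]
side red [366.  230.4] [ 0.4193 -0.1159  0.01  ] 141.0 ext [ 0.404 -0.137] [ 0.434 -0.095] rect [array([ 419., -116.]), array([43., 30.]), np.float64(90.0)]
side red [273.3 221.6] [ 0.6221 -0.1218  0.01  ] 135.5 ext [ 0.606 -0.145] [ 0.638 -0.1  ] rect [array([ 622., -123.]), array([29., 45.]), np.float64(8.0)]
side blue [316.4 245.1] [ 0.5216 -0.0578  0.01  ] 122.0 ext [ 0.504 -0.077] [ 0.539 -0.04 ] rect [array([522., -58.]), array([26., 34.]), np.float64(44.0)]
side yellow [319.3 376.8] [0.4949 0.2263 0.    ] 11816.5 ext [0.381 0.129] [0.609 0.303] rect [array([497., 210.]), array([227., 162.]), np.float64(7.0)]
side orange [334.1 182. ] [ 0.4954 -0.2963  0.005 ] 139.5 ext [ 0.434 -0.307] [ 0.563 -0.283] rect [array([ 498., -295.]), array([ 23., 130.]), np.float64(90.0)]
side orange [276.8 182.4] [ 0.6385 -0.2793  0.005 ] 388.0 ext [ 0.588 -0.312] [ 0.684 -0.251] rect [array([ 636., -281.]), array([61., 96.]), np.float64(89.0)]
```

```bash
ls pics
```

```text
side0.pkl
side0.png
top0.pkl
top0.png
tray.png
wrist0.pkl
wrist0.png
```

View pics/tray.png

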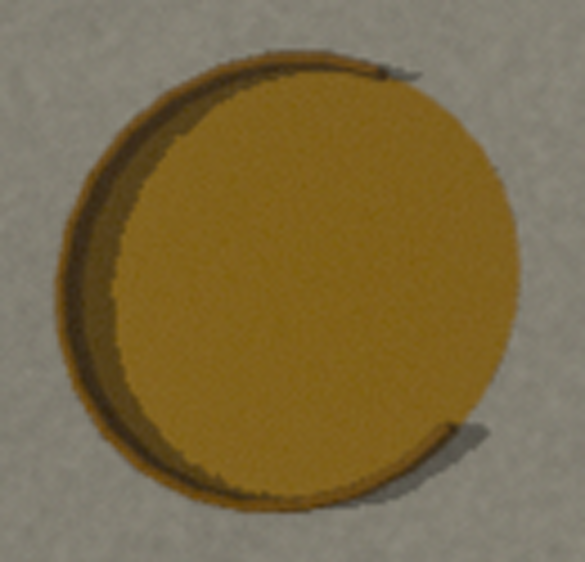

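The crop shows the rim ends at about (140,241) and (156,320) in the full picture, so the opening faces image right and slightly up.

Run:
```python
from h import *
d=pickle.load(open("pics/top0.pkl","rb"))
a,b=ray(d,(139.9,241),.022)[:2],ray(d,(156.1,320.1),.022)[:2]
print(a,b,np.linalg.norm(a-b));m=(a+b)/2
u=(b-a)/np.linalg.norm(b-a); n=np.array([-u[1],u[0]]); n*=-np.sign(n[1])
c=m-62e-3*n
print("open dir",n,"centre",c)
# floor edge right side (z=0): circle fit
h=blobs(d,"yellow",0)[0][3][:,0]
pts=np.array([ray(d,p+.0,0)[:2] for p in h if p[0]>145 and 250<p[1]<318])
A=np.c_[2*pts,np.ones(len(pts))];s=np.linalg.lstsq(A,(pts**2).sum(1),rcond=None)[0];print("fit",s[:2],np.sqrt(s[2]+s[:2]@s[:2]))
from scipy.optimize import least_squares
print(least_squares(lambda c:np.linalg.norm(pts-c,axis=1)-.110,[.49,.24]).x)
w=pickle.load(open("pics/wrist0.pkl","rb"))
```

```text
[0.59065683 0.18233006] [0.41489122 0.15438131] 0.17797381899165954
open dir [ 0.1570385  -0.98759248] centre [0.49303764 0.22958642]
fit [0.49577405 0.23618548] 0.10865038379852884
[0.49579764 0.23765395]
```

View pics/wrist0.png

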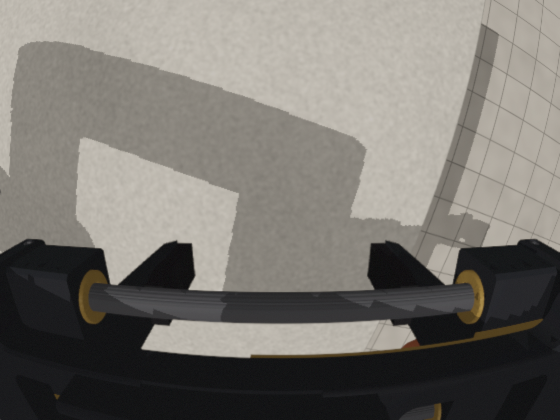

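```bash
cat >> h.py <<'E'
from scipy.spatial.transform import Rotation as Ro
def plan(x,y,z,yaw=None):
    s=observe();R=Ro.from_rotvec(s["eef_rot"]).as_matrix()
    o=R.T@(np.array([x,y,z])-s["tcp_pos"])/.025
    cy=np.degrees(np.arctan2(R[1,0],R[0,0]))
    print("t",round(float(s["t"]),2),"tcp",np.round(s["tcp_pos"],4),"yaw",round(cy,1),"F",np.round(s["contact_force"],1),"offset",np.round(o,2),"roll",None if yaw is None else round(cy-yaw,1))
E
python3 -c "
from h import *
d=pickle.load(open('pics/top0.pkl','rb'))
print('cup',ray(d,(235,141),0),'kettle',ray(d,(443,212),0))
plan(.413,-.164,.10,81.2)"
```

```text
cup [ 0.81314036 -0.04510194  0.        ] kettle [ 0.59534294 -0.5069357   0.        ]
t 0.15 tcp [ 0.161  -0.5516  0.238 ] yaw 16.3 F [-0.9  0.3 -1.6] offset [ 14.02 -12.05   5.54] roll -64.9
```

>>> servo_tool([
  [1.4,-1.2,0.2],
  [3,-2.6,0.6],
  [4.5,-3.9,1.2],
  [6,-5.2,1.8],
  [7.5,-6.5,2.4],
], roll=[-6,-13,-20,-28,-35], fingers=0)

```text
t: 0.65
tcp_pos: [0.2911, -0.3489, 0.1805]
eef_rot: [-2.828, -1.365, -0.001]
contact_force: [1.6, -0.5, 0.8]
grip_width: 0.0502
```

```bash
python3 -c "
from h import *
plan(.413,-.164,.10,81.2)"
```

```text
t 0.65 tcp [ 0.2911 -0.3489  0.1805] yaw 51.5 F [ 1.6 -0.5  0.8] offset [ 8.82 -0.78  3.23] roll -29.7
```

>>> servo_tool([
  [1.9,-0.2,0.7],
  [3.8,-0.4,1.4],
  [5.6,-0.5,2.1],
  [7.4,-0.7,2.7],
  [8.8,-0.8,3.2],
], roll=[-7,-14,-21,-27,-29.7])

```text
t: 1.15
tcp_pos: [0.4126, -0.1614, 0.0997]
eef_rot: [-2.378, -2.05, -0.001]
contact_force: [0.3, -0.1, 0.2]
grip_width: 0.0106
```

>>> servo_tool([
  [0,0,0],
  [0,0,0],
  [0,0,0],
], roll=[0,0,0])

```text
t: 1.45
tcp_pos: [0.4126, -0.1622, 0.1001]
eef_rot: [-2.38, -2.049, -0.001]
contact_force: [-0.5, 0.0, 0.6]
grip_width: 0.0007
```

```bash
python3 -c "
from h import *
look('a',('side','wrist'))
plan(.413,-.164,.005,81.2)"
```

```text
side red [366.  230.4] [ 0.4192 -0.1169  0.009 ] 142.0
side red [273.3 221.7] [ 0.6223 -0.1227  0.009 ] 131.5
side blue [316.4 245.3] [ 0.5215 -0.0584  0.009 ] 124.0
wrist red [282.8 157.1] [ 0.4187 -0.1214  0.009 ] 1563.5
wrist red [511.2 136.5] [ 0.582  -0.1312  0.009 ] 762.0
wrist blue [406.1  57.9] [ 0.5105 -0.0681  0.009 ] 1291.5
1.55 [ 0.4126 -0.1627  0.1003] [-2.381e+00 -2.048e+00 -2.000e-03] [ 0.4 -0.7  0.2]
t 1.55 tcp [ 0.4126 -0.1627  0.1003] yaw 81.4 F [ 0.4 -0.7  0.2] offset [-0.05  0.02  3.81] roll 0.2
```

View pics/aside.png

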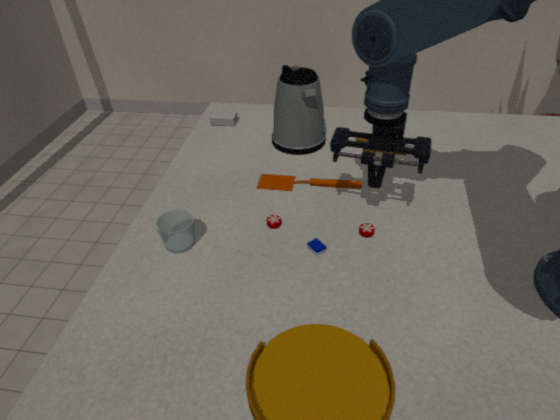

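View pics/awrist.png

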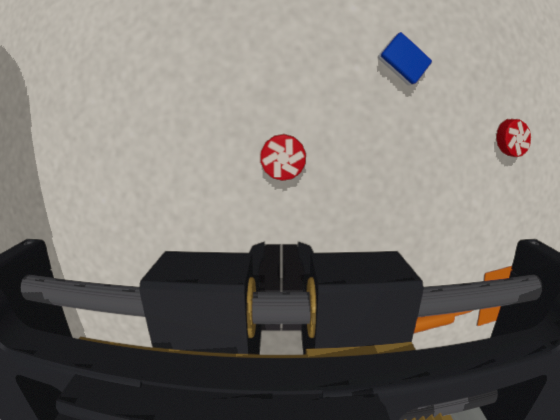

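The wrist view shows candy A at (283,157), centred ahead of the closed fingers at column 281. The way down is clear.

>>> servo_tool([
  [0,0,1],
  [0,0,2],
  [0,0,3],
  [0,0,3.6],
  [0,0,3.8],
], roll=[0,0,0,0,0.2])

```text
t: 2.05
tcp_pos: [0.4115, -0.1632, 0.0042]
eef_rot: [-2.386, -2.039, -0.001]
contact_force: [-0.3, -0.3, 0.5]
grip_width: 0.0005
```

```bash
python3 - <<'E'
s=open('h.py').read()
s=s.replace('''    K=d["K"];T=d["extrinsics"];v=T''','''    K=d["K"];T=d["extrinsics"]
    if abs(K[0,0]-325.2)<1:
        q=np.array([px[0]-K[0,2],px[1]-K[1,2]])/K[0,0];th=max(np.linalg.norm(q),1e-9);px=K[:2,2]+K[0,0]*q/th*np.tan(th)
    v=T''')
open('h.py','w').write(s)
E
python3 -c "
from h import *
plan(.475-.152*.027,.237-.988*.027,.005,81.2)"
```

```text
t 2.05 tcp [ 0.4115 -0.1632  0.0042] yaw 81.0 F [-0.3 -0.3  0.5] offset [15.13  0.02 -0.  ] roll -0.2
```

>>> servo_tool([
  [0.25,0,0],
  [0.5,0,0],
  [0.75,0,0],
  [1.0,0,0],
  [1.25,0,0],
], roll=[0,0,0,0,0])

```text
t: 2.55
tcp_pos: [0.4168, -0.1318, 0.0048]
eef_rot: [-2.386, -2.041, -0.001]
contact_force: [-0.4, -0.4, -0.2]
grip_width: 0.0003
```

>>> servo_tool([
  [0.3,0,0],
  [0.6,0,0],
  [0.9,0,0],
  [1.2,0,0],
  [1.5,0,0],
], roll=[0,0,0,0,0])

```text
t: 3.05
tcp_pos: [0.4227, -0.0941, 0.0048]
eef_rot: [-2.386, -2.041, -0.001]
contact_force: [-0.3, -0.5, 1.2]
grip_width: 0.0003
```

```bash
python3 -c "
from h import *
look('b',('side','wrist'))
plan(.475-.152*.027,.237-.988*.027,.005,81.2)"
```

```text
side red [363.3 246.5] [ 0.4255 -0.0658  0.009 ] 181.0
side red [273.4 221.7] [ 0.6222 -0.1227  0.009 ] 131.5
side blue [316.3 245.2] [ 0.5217 -0.0587  0.009 ] 123.0
wrist red [282.6 212.2] [ 0.426  -0.0665  0.009 ] 4340.0
wrist blue [472.4 165.5] [ 0.5226 -0.0576  0.009 ] 2960.0
3.15 [ 0.4225 -0.0938  0.0047] [-2.385e+00 -2.042e+00 -1.000e-03] [-0.2  0.3  0.3]
t 3.15 tcp [ 0.4225 -0.0938  0.0047] yaw 81.1 F [-0.2  0.3  0.3] offset [1.232e+01 4.000e-02 1.000e-02] roll -0.1
```

View pics/bwrist.png

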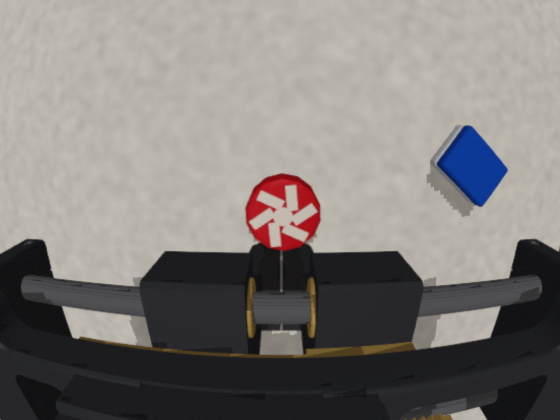

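Candy A is centred on the fingers at (283,212) and moving straight. The tablet at (472,166) is well off to the side.

>>> servo_tool([
  [0.3,0,0],
  [0.65,0,0],
  [1.0,0,0],
  [1.35,0,0],
  [1.7,0,0],
], roll=[0,0,0,0,0])

```text
t: 3.65
tcp_pos: [0.4291, -0.0509, 0.0048]
eef_rot: [-2.385, -2.042, -0.001]
contact_force: [0.1, -0.2, -0.2]
grip_width: 0.0006
```

>>> servo_tool([
  [0.35,0,0],
  [0.7,0,0],
  [1.05,0,0],
  [1.4,0,0],
  [1.75,0,0],
], roll=[0,0,0,0,0])

```text
t: 4.15
tcp_pos: [0.436, -0.007, 0.0049]
eef_rot: [-2.385, -2.042, -0.001]
contact_force: [-0.1, -0.1, 0.2]
grip_width: 0.0004
```

```bash
python3 -c "
from h import *
look('c',('wrist',))
plan(.475-.152*.027,.237-.988*.027,.005,81.2)"
```

```text
wrist red [281.8 212.5] [0.439  0.0197 0.009 ] 4328.0
wrist blue [446.2 326. ] [ 0.5238 -0.0638  0.009 ] 1223.0
4.2 [ 0.4359 -0.0061  0.0049] [-2.384e+00 -2.042e+00 -1.000e-03] [-0.4  0.7  1. ]
t 4.2 tcp [ 0.4359 -0.0061  0.0049] yaw 81.2 F [-0.4  0.7  1. ] offset [8.77 0.05 0.02] roll -0.0
```

>>> servo_tool([
  [0.35,0,0],
  [0.7,0,0],
  [1.05,0,0],
  [1.4,0,0],
  [1.75,0,0],
], roll=[0,0,0,0,0])

```text
t: 4.7
tcp_pos: [0.4427, 0.0379, 0.005]
eef_rot: [-2.384, -2.042, -0.001]
contact_force: [-0.0, -0.4, -0.0]
grip_width: 0.0005
```

>>> servo_tool([
  [0.35,0,0],
  [0.7,0,0],
  [1.05,0,0],
  [1.4,0,0],
  [1.75,0,0],
], roll=[0,0,0,0,0])

```text
t: 5.2
tcp_pos: [0.4495, 0.0819, 0.0051]
eef_rot: [-2.384, -2.042, -0.001]
contact_force: [-0.5, -0.7, -0.5]
grip_width: 0.0005
```

>>> servo_tool([
  [0.35,0,0],
  [0.7,0,0],
  [1.05,0,0],
  [1.4,0,0],
  [1.75,0,0],
], roll=[0,0,0,0,0])

```text
t: 5.7
tcp_pos: [0.4563, 0.1258, 0.0051]
eef_rot: [-2.384, -2.042, -0.001]
contact_force: [0.4, 0.4, 1.1]
grip_width: 0.0003
```

```bash
python3 -c "
from h import *
look('d',('wrist','side'))
plan(.475-.152*.027,.237-.988*.027,.005,81.2)"
```

```text
wrist red [281.9 212.6] [0.4594 0.1523 0.009 ] 4264.0
side red [343.8 336.2] [0.4595 0.1542 0.009 ] 288.5
side red [273.4 221.6] [ 0.6222 -0.123   0.009 ] 129.5
side blue [316.3 245.1] [ 0.5219 -0.0588  0.009 ] 121.5
5.8 [0.4565 0.126  0.0052] [-2.383e+00 -2.043e+00 -2.000e-03] [-0.4 -0.7 -0.3]
t 5.8 tcp [0.4565 0.126  0.0052] yaw 81.2 F [-0.4 -0.7 -0.3] offset [3.42 0.06 0.02] roll 0.0
```

View pics/dwrist.png

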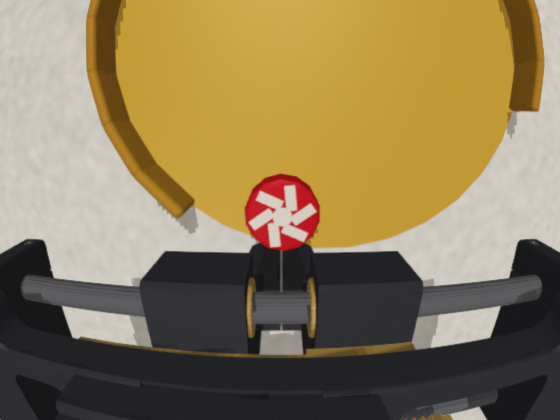

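Candy A is at (282,213), just on the floor edge and clear of the left rim end at (185,205). I'll push another 85 mm or so, slowing at the end, then back off and lift.

>>> servo_tool([
  [0.35,0,0],
  [0.7,0,0],
  [1.05,0,0],
  [1.4,0,0],
  [1.75,0,0],
], roll=[0,0,0,0,0])

```text
t: 6.3
tcp_pos: [0.4632, 0.1701, 0.0053]
eef_rot: [-2.383, -2.043, -0.002]
contact_force: [1.7, -0.1, 0.7]
grip_width: 0.0005
```

>>> servo_tool([
  [0.35,0,0],
  [0.7,0,0],
  [1.0,0,0],
  [1.2,0,0],
  [1.3,0,0],
], roll=[0,0,0,0,0])

```text
t: 6.8
tcp_pos: [0.4682, 0.2027, 0.0054]
eef_rot: [-2.382, -2.044, -0.002]
contact_force: [0.0, -0.1, -0.1]
grip_width: 0.0005
```

>>> servo_tool([
  [-0.2,0,0],
  [-0.6,0,0],
  [-1,0,-0.5],
  [-1.5,0,-1.5],
  [-2,0,-3],
], roll=[0,0,0,0,0])

```text
t: 7.3
tcp_pos: [0.4584, 0.1514, 0.0792]
eef_rot: [-2.381, -2.041, 0.005]
contact_force: [0.2, -0.0, -0.1]
grip_width: 0.0006
```

```bash
python3 -c "
from h import *
look('e',('wrist','side'))
B=np.array([.6228,-.1255]);G=np.array([.545,.235]);u=(G-B)/np.linalg.norm(G-B);yaw=np.degrees(np.arctan2(u[1],u[0]));P=B-.043*u
print(u,yaw,P)
plan(P[0],P[1],.10,yaw)"
```

```text
wrist red [460.  415.2] [ 0.6278 -0.1207  0.009 ] 105.5
wrist red [284.9 104.6] [0.4712 0.2296 0.009 ] 1893.0
side red [334.6 378.4] [0.4714 0.2311 0.009 ] 341.5
side red [273.4 221.6] [ 0.6222 -0.123   0.009 ] 129.5
7.4 [0.4637 0.1514 0.0844] [2.384 2.042 0.011] [ 0.5  0.1 -0.1]
[-0.21095472  0.97749583] 102.17830703336816 [ 0.63187105 -0.16753232]
t 7.4 tcp [0.4637 0.1514 0.0844] yaw 81.2 F [ 0.5  0.1 -0.1] offset [-11.57   8.61  -0.61] roll -21.0
```

View pics/ewrist.png

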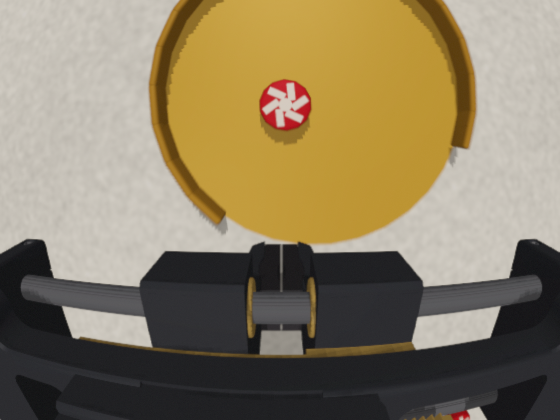

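Candy A lies at (285,105) in the tray, at world (0.471, 0.230). Next is candy B.

>>> servo_tool([
  [-1,0.6,-0.6],
  [-2.3,1.6,-0.6],
  [-3.8,2.7,-0.6],
  [-5.3,3.8,-0.6],
  [-6.8,4.9,-0.6],
], roll=[-2,-5,-9,-13,-17])

```text
t: 7.9
tcp_pos: [0.5584, -0.0377, 0.0988]
eef_rot: [2.053, 2.374, 0.01]
contact_force: [0.2, -0.1, 0.7]
grip_width: 0.0006
```

```bash
python3 -c "
from h import *
plan(.632,-.1675,.10,102.2)"
```

```text
t 7.9 tcp [ 0.5584 -0.0377  0.0988] yaw 98.3 F [ 0.2 -0.1  0.7] offset [-5.56  2.17 -0.05] roll -3.9
```

>>> servo_tool([
  [-1.5,0.6,0],
  [-3,1.2,0],
  [-4.5,1.8,0],
  [-5.4,2.1,0],
  [-5.6,2.2,0],
], roll=[-1,-2,-3,-4,-4])

```text
t: 8.4
tcp_pos: [0.633, -0.1716, 0.0979]
eef_rot: [1.973, 2.441, 0.009]
contact_force: [-1.8, 0.2, -0.0]
grip_width: 0.0006
```

>>> servo_tool([
  [0,0,0],
  [0,0,0],
], roll=[0,0])

```text
t: 8.6
tcp_pos: [0.6318, -0.1708, 0.0969]
eef_rot: [1.975, 2.442, 0.009]
contact_force: [0.0, 0.2, -0.0]
grip_width: 0.0001
```

```bash
python3 -c "
from h import *
look('f',('wrist','side'))
plan(.632,-.1675,.005,102.2)"
```

```text
wrist red [282.4 153.9] [ 0.6229 -0.1266  0.009 ] 1612.5
wrist blue [167.5  39.1] [ 0.521  -0.0572  0.009 ] 1328.0
side red [334.5 378.4] [0.4716 0.231  0.009 ] 343.5
side red [273.4 221.6] [ 0.6223 -0.1229  0.009 ] 134.0
side blue [316.3 245.2] [ 0.5217 -0.0587  0.009 ] 123.0
8.7 [ 0.6322 -0.1702  0.0975] [1.973 2.443 0.009] [-1.3  0.4 -0.1]
t 8.7 tcp [ 0.6322 -0.1702  0.0975] yaw 102.1 F [-1.3  0.4 -0.1] offset [ 0.1  -0.01  3.7 ] roll -0.1
```

View pics/fwrist.png

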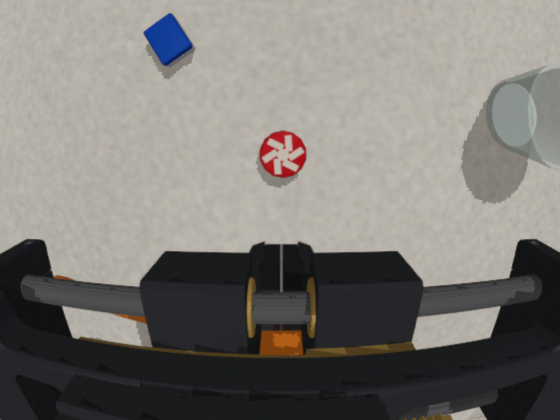

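Candy B at (282,154) is centred ahead of the fingers. The cup at the right (515,115) and the tablet are clear.

>>> servo_tool([
  [0,0,1],
  [0,0,2],
  [0,0,3],
  [0,0,3.5],
  [0.1,0,3.7],
], roll=[0,0,0,0,0])

```text
t: 9.2
tcp_pos: [0.6311, -0.1663, 0.0037]
eef_rot: [-1.973, -2.444, -0.008]
contact_force: [-0.2, 0.9, -0.5]
grip_width: 0.0004
```

>>> servo_tool([
  [0.25,0,0],
  [0.5,0,0],
  [0.75,0,0],
  [1.0,0,0],
  [1.25,0,0],
], roll=[0,0,0,0,0])

```text
t: 9.7
tcp_pos: [0.6249, -0.1353, 0.0046]
eef_rot: [1.973, 2.444, 0.009]
contact_force: [0.1, -0.9, 0.6]
grip_width: -0.0002
```

>>> servo_tool([
  [0.3,0,0],
  [0.6,0,0],
  [0.9,0,0],
  [1.2,0,0],
  [1.5,0,0],
], roll=[0,0,0,0,0])

```text
t: 10.2
tcp_pos: [0.6168, -0.0981, 0.0046]
eef_rot: [1.973, 2.444, 0.009]
contact_force: [0.5, -0.2, -0.2]
grip_width: 0.0004
```

```bash
python3 -c "
from h import *
look('g',('wrist','side'))
plan(.545+.211*.027,.233-.978*.027,.005,102.2)"
```

```text
wrist red [281.8 212.7] [ 0.6104 -0.0716  0.009 ] 4341.0
wrist blue [105.3 146.9] [ 0.5208 -0.0576  0.009 ] 3270.5
side red [334.5 378.4] [0.4715 0.2311 0.009 ] 341.5
side red [275.  238.8] [ 0.61   -0.0679  0.009 ] 160.0
side blue [316.4 245.2] [ 0.5216 -0.0587  0.009 ] 124.0
10.3 [ 0.6165 -0.0974  0.0045] [-1.972 -2.446 -0.008] [ 0.3 -0.3  0.2]
t 10.3 tcp [ 0.6165 -0.0974  0.0045] yaw 102.2 F [ 0.3 -0.3  0.2] offset [1.244e+01 1.000e-02 2.000e-02] roll 0.0
```

View pics/gwrist.png

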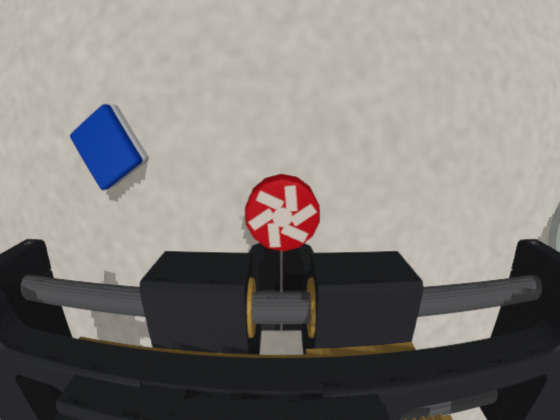

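Candy B is centred at (282,213) and the tablet hasn't moved, so I'll continue.

>>> servo_tool([
  [0.3,0,0],
  [0.65,0,0],
  [1.0,0,0],
  [1.35,0,0],
  [1.7,0,0],
], roll=[0,0,0,0,0])

```text
t: 10.8
tcp_pos: [0.6072, -0.055, 0.0046]
eef_rot: [-1.971, -2.446, -0.008]
contact_force: [0.8, -1.0, -0.1]
grip_width: 0.0005
```

>>> servo_tool([
  [0.35,0,0],
  [0.7,0,0],
  [1.05,0,0],
  [1.4,0,0],
  [1.75,0,0],
], roll=[0,0,0,0,0])

```text
t: 11.3
tcp_pos: [0.5978, -0.0116, 0.0047]
eef_rot: [-1.971, -2.446, -0.008]
contact_force: [0.4, -0.5, -0.3]
grip_width: 0.0007
```

>>> servo_tool([
  [0.35,0,0],
  [0.7,0,0],
  [1.05,0,0],
  [1.4,0,0],
  [1.75,0,0],
], roll=[0,0,0,0,0])

```text
t: 11.8
tcp_pos: [0.5884, 0.0319, 0.0049]
eef_rot: [-1.971, -2.446, -0.008]
contact_force: [-0.3, 0.2, 0.0]
grip_width: 0.0003
```

```bash
python3 -c "
from h import *
look('i',('wrist','side'))
plan(.545+.211*.027,.233-.978*.027,.005,102.2)"
```

```text
wrist red [281.5 212.5] [0.5818 0.0583 0.009 ] 4321.0
side red [334.5 378.3] [0.4715 0.2308 0.009 ] 343.0
side red [279.6 286.7] [0.5811 0.0613 0.009 ] 221.0
11.9 [0.5881 0.0324 0.0048] [-1.97  -2.446 -0.008] [ 0.9  0.3 -0.3]
t 11.9 tcp [0.5881 0.0324 0.0048] yaw 102.3 F [ 0.9  0.3 -0.3] offset [7.13 0.03 0.02] roll 0.1
```

>>> servo_tool([
  [0.35,0,0],
  [0.7,0,0],
  [1.05,0,0],
  [1.4,0,0],
  [1.75,0,0],
], roll=[0,0,0,0,0])

```text
t: 12.4
tcp_pos: [0.5785, 0.076, 0.005]
eef_rot: [-1.969, -2.446, -0.008]
contact_force: [0.0, -0.3, -0.6]
grip_width: 0.0006
```

>>> servo_tool([
  [0.35,0,0],
  [0.7,0,0],
  [1.05,0,0],
  [1.4,0,0],
  [1.75,0,0],
], roll=[0,0,0,0,0])

```text
t: 12.9
tcp_pos: [0.569, 0.1194, 0.0051]
eef_rot: [-1.969, -2.446, -0.008]
contact_force: [-0.2, -0.3, -0.2]
grip_width: 0.0006
```

```bash
python3 -c "
from h import *
look('j',('wrist','side'))
plan(.545+.211*.027,.233-.978*.027,.005,102.2)"
```

```text
wrist red [281.4 212.6] [0.5624 0.1457 0.009 ] 4288.0
wrist red [135.7  19.4] [0.476  0.2223 0.009 ] 1337.5
side red [334.5 378.6] [0.4716 0.2314 0.009 ] 332.0
side red [283.2 326.6] [0.5623 0.1479 0.009 ] 273.5
side blue [316.4 245.2] [ 0.5216 -0.0586  0.009 ] 125.0
13.0 [0.5688 0.1199 0.0051] [-1.968 -2.447 -0.008] [-1.2 -0.   1. ]
t 13.0 tcp [0.5688 0.1199 0.0051] yaw 102.4 F [-1.2 -0.   1. ] offset [3.54 0.04 0.02] roll 0.2
```

View pics/jwrist.png

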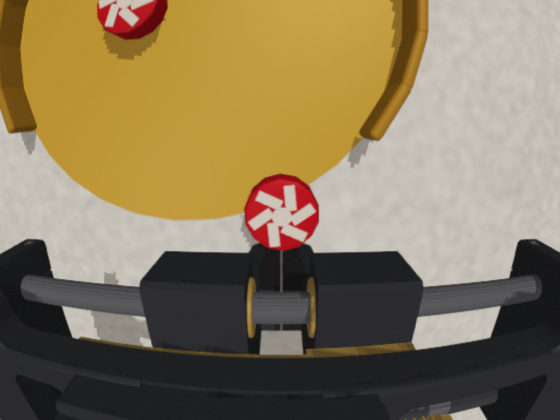

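Candy B is at (282,213) and enters the opening with about 20 mm to spare from the right rim end at (372,135). Candy A at (132,5) is well to the left.

>>> servo_tool([
  [0.35,0,0],
  [0.7,0,0],
  [1.05,0,0],
  [1.4,0,0],
  [1.75,0,0],
], roll=[0,0,0,0,0])

```text
t: 13.5
tcp_pos: [0.5592, 0.1634, 0.0053]
eef_rot: [-1.968, -2.447, -0.008]
contact_force: [0.5, -0.7, -0.0]
grip_width: 0.0004
```

>>> servo_tool([
  [0.35,0,0],
  [0.7,0,0],
  [1.05,0,0],
  [1.4,0,0],
  [1.6,0,0],
], roll=[0,0,0,0,0])

```text
t: 14.0
tcp_pos: [0.5503, 0.2034, 0.0055]
eef_rot: [-1.967, -2.448, -0.008]
contact_force: [-0.1, 0.3, -0.8]
grip_width: 0.0005
```

>>> servo_tool([
  [-0.2,0,0],
  [-0.6,0,0],
  [-1,0,-0.5],
  [-1.5,0,-1.5],
  [-2,0,-3],
], roll=[0,0,0,0,0])

```text
t: 14.5
tcp_pos: [0.5597, 0.1522, 0.0799]
eef_rot: [-1.967, -2.444, -0.004]
contact_force: [0.6, -0.1, 0.6]
grip_width: 0.0007
```

>>> servo_tool([
  [-1,0,-1],
  [-2.5,0,-2],
  [-4,0,-3.2],
  [-5.5,0,-4.2],
  [-6.5,0,-5],
], roll=[0,0,0,0,0])

```text
t: 15.0
tcp_pos: [0.5955, -0.0111, 0.2073]
eef_rot: [-1.972, -2.444, -0.005]
contact_force: [0.8, -0.0, 0.4]
grip_width: 0.0005
```

```bash
python3 -c "
from h import *
look('k',('wrist','side','top'))
plan(.35,-.25,.25)"
```

```text
wrist blue [207.7 213.9] [ 0.5214 -0.0592  0.009 ] 573.5
side red [334.6 378.4] [0.4715 0.231  0.009 ] 339.5
side red [287.8 373.3] [0.5434 0.2318 0.009 ] 329.0
side blue [316.4 245.1] [ 0.5215 -0.0588  0.009 ] 123.0
top blue [251.  261.5] [ 0.523  -0.0589  0.009 ] 128.0
15.15 [ 0.5958 -0.0099  0.2065] [-1.974 -2.443 -0.007] [-0.8 -0.3 -0.4]
t 15.15 tcp [ 0.5958 -0.0099  0.2065] yaw 102.1 F [-0.8 -0.3 -0.4] offset [ -7.32 -11.62  -1.8 ] roll None
```

View pics/ktop.png

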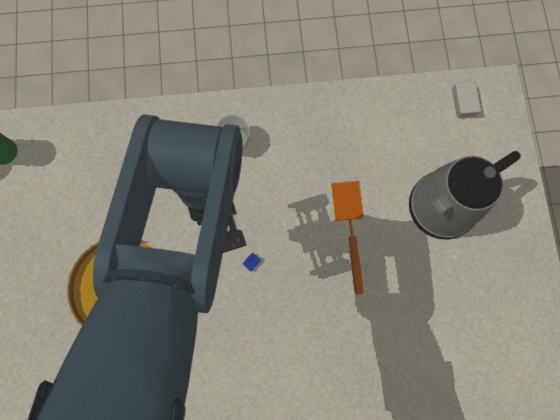

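View pics/kside.png

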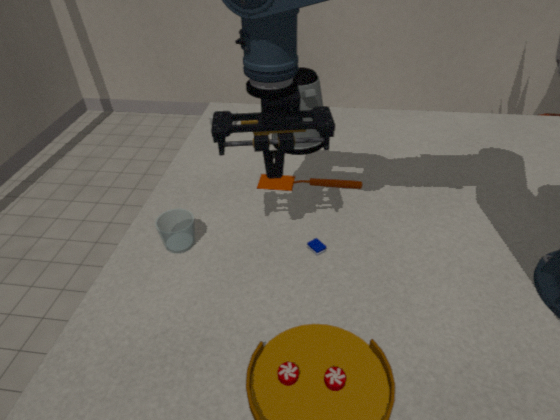

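The side view shows both candies on the tray floor, at (288,373) and (335,378), and the tablet, spatula and cup unmoved. I'll move the arm aside and take one unobstructed top view.

>>> servo_tool([
  [-0.7,-1,-0.3],
  [-1.6,-2.5,-0.6],
  [-2.5,-4,-1],
  [-3.5,-5.5,-1.4],
  [-4.5,-7,-1.8],
], roll=[0,0,0,0,0])

```text
t: 15.65
tcp_pos: [0.4461, -0.1563, 0.2497]
eef_rot: [-1.971, -2.443, -0.007]
contact_force: [1.0, -1.5, 0.1]
grip_width: 0.0004
```

>>> servo_tool([
  [-0.7,-1.2,0],
  [-1.6,-2.5,0],
  [-2.4,-4,0],
  [-2.8,-4.6,0],
  [-2.8,-4.6,0],
], roll=[0,0,0,0,0])

```text
t: 16.15
tcp_pos: [0.3469, -0.2492, 0.2482]
eef_rot: [-1.973, -2.439, -0.007]
contact_force: [0.0, 1.3, 0.5]
grip_width: 0.0002
```

>>> servo_tool([
  [0,0,0],
  [0,0,0],
  [0,0,0],
], roll=[0,0,0])

```text
t: 16.45
tcp_pos: [0.3475, -0.2482, 0.2479]
eef_rot: [-1.971, -2.44, -0.008]
contact_force: [0.6, 0.4, -0.0]
grip_width: 0.0003
```

```bash
python3 -c "
from h import *
look('z',('side','top'))
d=snapshot('top')
for b in blobs(d,'orange',.005): print(np.round(b[0],1),b[2])
a=cv2.imread('pics/top0.png').astype(int);b=cv2.imread('pics/ztop.png').astype(int)
for n,(x0,x1,y0,y1) in dict(cup=(210,275,110,158),kettle=(405,520,145,245)).items(): print(n,np.abs(a-b)[y0:y1,x0:x1].mean())
"
```

```text
side red [334.6 378.3] [0.4714 0.2308 0.009 ] 344.5
side red [287.8 373.3] [0.5434 0.2319 0.009 ] 332.0
side blue [316.4 245.1] [ 0.5217 -0.0588  0.009 ] 122.0
top red [122.4 297.1] [0.4719 0.2289 0.009 ] 143.5
top red [121.3 264.5] [0.5441 0.2291 0.009 ] 140.5
top blue [251.1 261.5] [ 0.5229 -0.0591  0.009 ] 122.5
16.55 [ 0.3475 -0.2485  0.2481] [-1.971 -2.44  -0.008] [0.3 1.5 0.6]
[348.2 212.4] 1184.0
cup 6.996901709401709
kettle 5.585159420289855
```

View pics/ztop.png

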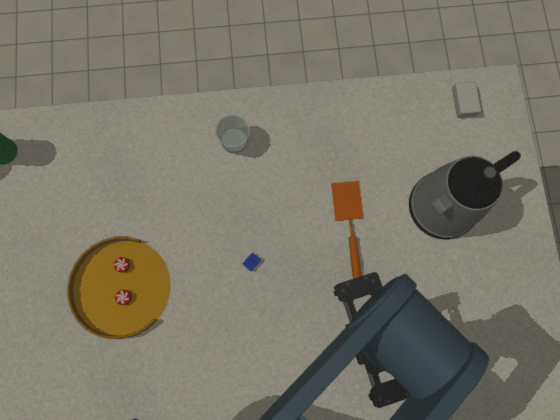

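The top view confirms both candies well inside the rim, at (122,265) and (122,297), with everything else where it was.

```bash
python3 -c "
from plant import close_job
print(close_job())"
```

```text
the job is handed in; nothing more can be done
None
```

Both candies are on the tray's floor, and I handed the job in at about 16.6 s. I swept them one at a time with the closed fingertips at about 80–90 mm/s, straight through the tray's open side. Then I backed off and lifted the hand clear.

- **Candies:** the side and top views agree within about 2 mm. Candy A is at (0.472, 0.230) and candy B at (0.544, 0.230). That is about 25 and 49 mm from the tray's centre, within the 88 mm that keeps a candy fully inside the rim.
- **Tablet:** it reads the same as at the start, within 1 mm.
- **Teacup, kettle and spatula:** they look unmoved in the pictures. In the last view the arm partly hides the spatula's handle, so only its blade could be checked there. The picture comparison for the cup and kettle showed small differences, with no reference to say what is normal.
- **Hand:** it finished about 0.25 m above the worktop, touching nothing. Force readings after each move stayed within about 2 N.
- **Disagreement:** before the sweep, the side and top views differed by about 6 mm in y for the candies. The wrist camera agreed with the top view, so I used that.

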